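# Proof-pull a pendant on the tension gauge and hang it up

### The job

Proof-test the gold pendant that is hooked by its eye on the post of the blue tension gauge: holding it by its bar, pull it straight out until the gauge's orange pointer is level with the red marker, hold it steadily there for two seconds without going more than a few millimetres past the marker, then ease it gently back, never letting it snap, until the slide is fully home. Then unhook the pendant and hang it by its eye on the sloping peg of the green stand. Do not push the red marker along, and leave everything else on the table where it is.

Things in the scene. Friction and masses are not known exactly. Their poses are not given: they have to be found in the camera images.
- gauge: Gauge fixed on the table: dark base 260 x 80 x 12 mm; blue housing 60 mm wide, top 70 mm up, at x = 30 to 125 mm; in front a rest rail 16 mm wide at x = -130 to 25 mm, top 55 mm above the table, on which the pendant lies. Origin on the table under the slide's post when home; x points to the housing, z up. The slide is pulled out towards -x.
- gauge_slide: Sprung slide with an upright steel post, 6 mm in diameter, 23 mm above the rail, and the orange pointer. Origin on the post's axis at the rail's top; axes as the gauge. Home is x = 0 of the gauge; it travels 68 mm towards -x. The spring pulls it home with about 2 N at first and 1.8 N more per 10 mm.
- pointer (a point): Top of the orange pointer, a 3 mm thick bar across the scale on the housing's top; rigid with the slide, 95 mm behind its post (+x of the gauge), 25 mm above the rail's height.
- marker: Red tab, 3 mm thick, 9 mm high, on the housing's top, beside the pointer's path (+y side). Slides if pushed; leave alone. Origin on the pointer's path, level with the tab; axes as the gauge. Pointer and marker are level when their positions along the gauge's x are equal. Set 35 to 55 mm from the pointer's home, towards -x.
- pendant: Gold ingot pendant with a green stone, about 75 g: flat bar 55 x 20 x 8 mm (x = -65 to -10 mm) and a round eye of 6 mm wire, 24 mm outside, 12 mm hole. Origin at the eye's centre, on the underside; x points from bar to eye, z out of the stone side. At the start it lies on the rail, the gauge's post through its eye.
- eye (a point): Centre of the pendant's eye, at mid thickness.
- bar (a point): Centre of the pendant's bar, 37.5 mm from the eye's centre, at mid thickness.
- green_stand: Hanging stand fixed to the table: green base 90 x 80 x 12 mm, steel post 12 mm in diameter at x = 25 mm, 150 mm high with a green ball 18 mm in diameter at the top. Origin under the base's centre; its peg points towards -x and up.
- green_peg: The green stand's straight steel peg, 7 mm in diameter, sloping up at 45 degrees. Origin on the post's axis at the ball's centre, 145 mm above the table; z runs along the peg to its free tip at 46 mm (the ball covers the first 9 mm); y is horizontal, x points level with the stand's +x side and upward at 45 degrees.
- green_tip (a point): Free tip of the green stand's peg.
- red_stand: A like stand with a red base and ball, and a steel-coloured pendant fixed on its peg. Not used.
- ring_box: Bystander: black ring box 50 x 50 x 40 mm; origin under its centre.
- bench_block: Bystander: dark wooden block 130 x 50 x 32 mm with three hollows; origin under its centre, long axis x.
- jar: Bystander: glass jar with white lid, 60 mm wide, 75 mm high; origin under its centre.
- screwdriver: Bystander: screwdriver with a green handle lying along its x axis, about 200 mm long.
- mandrel: Bystander: ring mandrel 250 mm long with a wooden handle, lying along its x axis, 26 mm thick.
- bangle: Bystander: flat brass bangle 68 mm wide, 10 mm high; origin under its centre.

How it is judged:
On the way, in this order (a step that is already met when the one before it is completed fails the run):
1. the pendant, held in the fingers and pulling on the slide's post, keeps the pointer level with the marker (within 2.5 mm) for 1 s (x of pointer in the frame of marker between -0.0025 and 0.0025 m and contact force between pendant and gauge_slide above 2 N and contact force between the fingers and pendant above 1 N), for 1 s.
2. the slide is fully home again (within 4 mm) (x of gauge_slide in the frame of gauge above -0.004 m), for 0.1 s.
At the end, for the whole second after the job is handed in: The pendant hangs at rest with the green stand's peg through its eye (eye centre within 8 mm of the peg's axis on each side and 4 to 42 mm along the peg), eye upward within 0.6 rad of vertical, released; the gauge's slide is home within 4 mm (z of eye in the frame of green_peg between 0.004 and 0.042 m and x of eye in the frame of green_peg between -0.008 and 0.008 m and y of eye in the frame of green_peg between -0.008 and 0.008 m and angle between pendant's own x axis and vertical below 0.6 rad and x of gauge_slide in the frame of gauge above -0.004 m and contact force between the fingers and pendant below 0.1 N and linear speed of pendant below 0.05 m/s); the robot touches nothing.
It fails at once if the slide is pulled more than 8 mm past the marker (x of pointer in the frame of marker below -0.008 m).
It fails at once if the slide snaps: it moves faster than 0.3 m/s (linear speed of gauge_slide above 0.3 m/s).
It fails at once if the red marker is pushed more than 3 mm (distance of marker from where it was at the start of the episode above 0.003 m).
It fails at once if a bystander is moved more than 20 mm (distance of any of ring_box, bench_block, jar, screwdriver, mandrel, bangle from where it was at the start of the episode above 0.02 m).
It also fails if it takes over 72 s, if anything falls off the work surface, if the arm or the gripper's body presses on something with over 40 N, if the wrist force passes 120 N, or if a joint passes its speed limit or range.

### The arm

A 6-joint arm with a two-finger parallel gripper is mounted at the origin on the work surface. World frame = base frame: x ahead of the robot, y to its left, z up, the work surface at z = 0. Lengths are in m, angles in rad, forces in N, time in s.
With the tool pointing down it reaches from about 0.4 to 0.825 m from the base axis. Payload 7 kg.
Tool frame: the origin (TCP) lies at the very end of the fingers, on their centre line; the grasp point (between the pads) lies 19 mm behind it; z points along the fingers, y is the line along which they close (so a half turn about z gives the same grasp; the last joint's range is limited). The gripper opens to 88 mm and grips with 3 to 60 N. Pads are 19 mm wide; open, the fingers measure 130 mm over their backs; the gripper's body (78 mm by 193 mm) begins 47 mm behind the grasp point.
Start: joints at [-1.005, 0.359, 0.012, 0, -1.224, -0.288], TCP at [0.185, -0.649, 0.227] pointing down, gripper open.
Joint ranges: [-3.07, 3.07], [-1.43, 2.12], [-1.02, 1.25], [-3.03, 1.67], [-3.05, -0], [-3.03, 3.03]. Speed limits (rad/s): [2.39, 2.39, 3.01, 3.14, 3.14, 3.14].

### API

Orientations are given as [roll, pitch, yaw] about the fixed x, y, z axes, in that order (R = Rz(yaw) Ry(pitch) Rx(roll)).
In Python, from station import * gives the robot as it stands.
- The arm moves only by the tool servo_tool, never from a script. Its argument "moves" is a list of rows, each an object of numbers: "jaw": the opening, from 0 (shut) to 1 (fully open); "dx", "dy", "dz": the shift along the world's x, y, z in m; "roll": the turn about the world's z in degrees. A call has exactly 10 rows; each row shifts and turns the commanded pose from where the row before left it; what a row does not reach is not made up. A row lasts 1/8 s, in which the tool goes at most 62.5 mm and 10.7 degrees, less where a joint would pass 70% of its speed; a pose out of reach is approached as far as the arm can. A call with a gripper value outside its range is refused whole. The fingers move at their own pace and stop on an object; "newtons" is the grip in N (left out, the last holds). Time passes only in rows, so rows that do not move let the fingers close, or fill a call up. It gives the time, the measured TCP pose, the force, the opening and the grip force at its end, in the units of the state.
- get_state(): the state, without advancing time (a new reading comes with each control period).
- grab_frame(name): name is "side" or "top"; returns (picture, depth): 480x640x3 uint8, red, green, blue; 480x640 float32, m along the optical axis (not along the pixel's ray), 0 where there is no reading.
- calibration(name): a dict with "intrinsics" (3x3 intrinsics, pixels), "k1" (the pictures are not rectified: a ray, as slopes to the right and down, at radius r is drawn at 1 + k1 r^2 times it, then the intrinsics apply), "R" (3x3) and "t" (3): a world point X has camera coordinates R X + t. Camera axes: x right, y down, z forward; pixel columns grow to the right and rows downward; lengths in m; the calibration is good to about 2 mm. A picture is of the moment at which its call begins. calibration takes no time and is no camera call.
- job_done(): hands the job in; it is judged then, once.
The state is a dict: "t": time; "q": joint angles; "qd": joint speeds; "joint_efforts": joint torques, N m; "eef_pos": TCP position; "ee_rot": TCP orientation; "force": force on the tool from outside, world axes, zero at the start; "moment": the same for the moment, N m; "width": finger opening in m; "gripper_force": force on a finger pad.
Only numpy, scipy, OpenCV 4.12 (cv2) and the standard library are available. Lean on these libraries where they do the work, as an engineer would, in place of code of your own. Each camera call takes 0.05 s, during which the arm holds its last target. There are 200 camera calls.

## Working session

There is one attempt and no reset: what is moved stays moved. The work goes in short steps, Python scripts to look and compute and a tool call to move; the robot and the scene stay as the last step left them, time stands still between calls to the robot, and variables do not carry over. Pictures are saved under pics/ and viewed, at most 10 in all, crops included, and the job is handed in when it is done.

Besides the shell and the picture viewer there is one more tool, called after "Emit:" as name(argument=value, ...), one argument or row to a line, values as JSON. servo_tool: Moves the arm, as the interface text tells. Its arguments: {"type":"object","properties":{"moves":{"type":"array","items":{"type":"object","properties":{"jaw":{"type":"number"},"dx":{"type":"number"},"dy":{"type":"number"},"dz":{"type":"number"},"roll":{"type":"number"}}}},"newtons":{"type":"number"}},"required":["moves"]}

```bash
mkdir -p pics; cat > h.py <<'E'
from station import *
import numpy as np, cv2
def save(n,p): cv2.imwrite('pics/'+n+'.png',cv2.cvtColor(p,cv2.COLOR_RGB2BGR))
def cloud(name,d):
    c=calibration(name);K=np.array(c['intrinsics'],float);R=np.array(c['R']);t=np.array(c['t'])
    v,u=np.mgrid[0:480,0:640]
    s=cv2.undistortPoints(np.stack([u,v],-1).reshape(-1,1,2).astype(float),K,np.array([c['k1'],0,0,0,0.])).reshape(480,640,2)
    P=np.concatenate([s*d[...,None],d[...,None]],-1)
    return (P-t)@R
def ray(name,u,v):
    c=calibration(name);K=np.array(c['intrinsics'],float);R=np.array(c['R']);t=np.array(c['t'])
    s=cv2.undistortPoints(np.array([[[u,v]]],float),K,np.array([c['k1'],0,0,0,0.])).ravel()
    return -R.T@t, R.T@np.array([s[0],s[1],1])
def onz(name,u,v,z):
    o,d=ray(name,u,v); return o+d*(z-o[2])/d[2]
def proj(name,X):
    c=calibration(name);K=np.array(c['intrinsics'],float)
    return cv2.projectPoints(np.array(X,float).reshape(-1,1,3),cv2.Rodrigues(np.array(c['R'],float))[0],np.array(c['t'],float),K,np.array([c['k1'],0,0,0,0.]))[0].reshape(-1,2)
E
python3 - <<'E'
from h import *
for n in('top','side'):
    p,d=grab_frame(n); save(n+'0',p); np.savez('/tmp/'+n,p=p,d=d)
    o,r=ray(n,320,240);print(n,o,r)
s=get_state();print(s['eef_pos'],s['ee_rot'],s['force'],s['t'])
E
```

```text
top [0.47949771 0.01199374 1.21435733] [ 0.07777356  0.01918712 -0.99681767]
side [0.26065543 0.70635527 0.68701469] [ 0.30185421 -0.73290197 -0.60974125]
[ 0.18496998 -0.64871139  0.22573144] [ 3.14013726e+00 -1.22706451e-04 -2.86388691e+00] [-0.42042129  0.53478873  0.78191836] 0.1
```

View pics/top0.png

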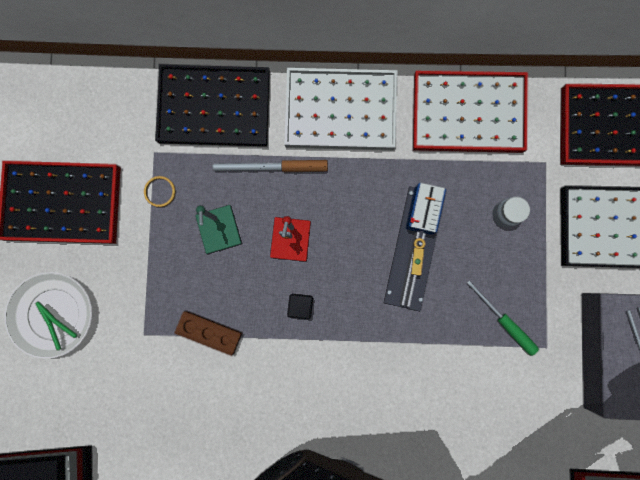

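View pics/side0.png

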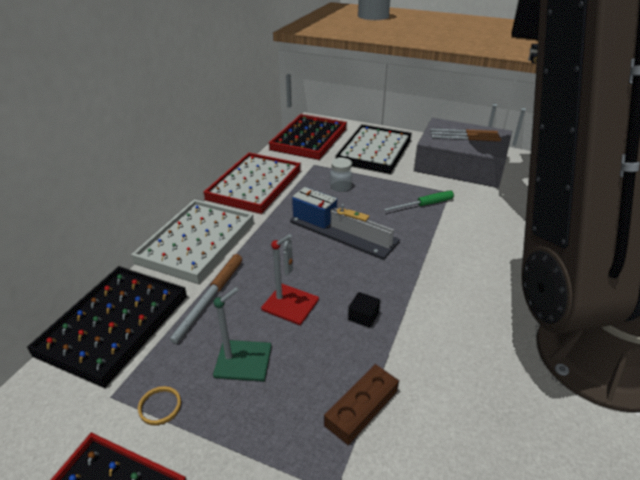

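Top view: the gauge housing is at about (427,208), the gold bar at (417,262), the green stand at (218,228), and the red stand at (290,238). I'll zoom in on the gauge and the green stand next.

```bash
python3 - <<'E'
from h import *
z=np.load('/tmp/top.npz');p=z['p'];d=z['d'];C=cloud('top',d)
s=np.load('/tmp/side.npz')['p']
a=cv2.resize(p[175:315,375:450],None,fx=4.2,fy=4.2,interpolation=cv2.INTER_CUBIC)
b=cv2.resize(p[190:260,185:250],None,fx=4.5,fy=4.5,interpolation=cv2.INTER_CUBIC)
e=cv2.resize(s[280:385,200:280],None,fx=2.6,fy=2.6,interpolation=cv2.INTER_CUBIC)
o=np.zeros((590,800,3),np.uint8);o[:588,:315]=a;o[:315,320:320+b.shape[1]]=b;o[317:590,320:320+e.shape[1]]=e
save('crop',o)
hsv=cv2.cvtColor(p,cv2.COLOR_RGB2HSV);H,S,V=[hsv[...,i].astype(int) for i in range(3)]
box=np.zeros((480,640),bool);box[180:315,380:455]=1
for n,m in dict(gold=(H>15)&(H<32)&(S>120)&(V>120),red=((H<6)|(H>174))&(S>140)&(V>90),orange=(H>6)&(H<15)&(S>140)&(V>120),blue=(H>95)&(H<125)&(S>120),white=(S<50)&(V>190)).items():
    m=m&box; v,u=np.nonzero(m)
    if len(u): print(n,len(u),u.mean().round(1),v.mean().round(1),u.min(),u.max(),v.min(),v.max(),np.median(C[m],0).round(4), cv2.minAreaRect(np.argwhere(m)[:,::-1].astype(np.float32)))
gb=np.zeros((480,640),bool);gb[190:260,185:250]=1
m=(H>60)&(H<95)&(S>80)&gb
Z=C[...,2]
for n,mm in dict(base=m&(Z<.03),ball=m&(Z>.1)).items():
    print(n,mm.sum(),C[mm].mean(0).round(4)); print(cv2.minAreaRect(C[mm][:,:2].astype(np.float32)*1000),np.argwhere(mm).mean(0)[::-1])
# high points near green stand: peg
mm=gb&(Z>.1);print(np.c_[np.argwhere(mm)[:,::-1],C[mm].round(3)][::6])
E
```

```text
gold 274 417.6 257.1 411 424 238 274 [ 0.542 -0.168  0.062] ((417.792236328125, 255.97987365722656), (10.242472648620605, 36.2178955078125), 5.52754020690918)
red 18 413.1 219.9 411 418 218 222 [ 0.6144 -0.1538  0.0774] ((414.5, 220.0), (7.0, 4.0), 0.0)
orange 13 429.6 198.0 426 434 197 199 [ 0.6607 -0.1886  0.0791] ((430.0000305175781, 198.00003051757812), (8.246211051940918, 1.4552137851715088), 14.03624439239502)
blue 279 419.5 211.5 406 445 183 234 [ 0.6346 -0.1601  0.0626] ((425.6175842285156, 208.9705810546875), (31.346450805664062, 47.83317184448242), 12.52880859375)
white 625 426.7 206.5 403 443 184 302 [ 0.6451 -0.1801  0.0701] ((419.4783630371094, 244.29962158203125), (22.814943313598633, 119.76782989501953), 12.264774322509766)
base 1358 [0.5887 0.2548 0.011 ]
((591.1734619140625, 257.5849304199219), (89.24282836914062, 79.565185546875), 17.940746307373047) [219.01251841 230.08615611]
ball 47 [0.6013 0.2378 0.2635]
((552.2808837890625, 140.14649963378906), (294.3902282714844, 14.713058471679688), 63.267154693603516) [201.44680851 211.44680851]
[[1.990e+02 1.900e+02 4.790e-
[... 596 characters left out ...]
1.550e-01]
 [2.070e+02 2.120e+02 6.150e-01 2.610e-01 1.080e-01]
 [2.010e+02 2.130e+02 6.080e-01 2.620e-01 1.540e-01]
 [2.070e+02 2.130e+02 6.130e-01 2.600e-01 1.110e-01]
 [2.030e+02 2.140e+02 6.100e-01 2.660e-01 1.200e-01]
 [2.000e+02 2.150e+02 6.020e-01 2.610e-01 1.660e-01]
 [2.070e+02 2.150e+02 6.100e-01 2.620e-01 1.020e-01]
 [1.990e+02 2.170e+02 5.990e-01 2.630e-01 1.620e-01]
 [2.010e+02 2.180e+02 5.960e-01 2.580e-01 1.690e-01]
 [2.240e+02 2.190e+02 4.790e-01 1.200e-02 1.214e+00]
 [2.010e+02 2.210e+02 5.900e-01 2.560e-01 1.770e-01]
 [2.010e+02 2.230e+02 5.860e-01 2.560e-01 1.770e-01]
 [1.920e+02 2.270e+02 4.790e-01 1.200e-02 1.214e+00]
 [1.960e+02 2.510e+02 4.790e-01 1.200e-02 1.214e+00]]
```

View pics/crop.png

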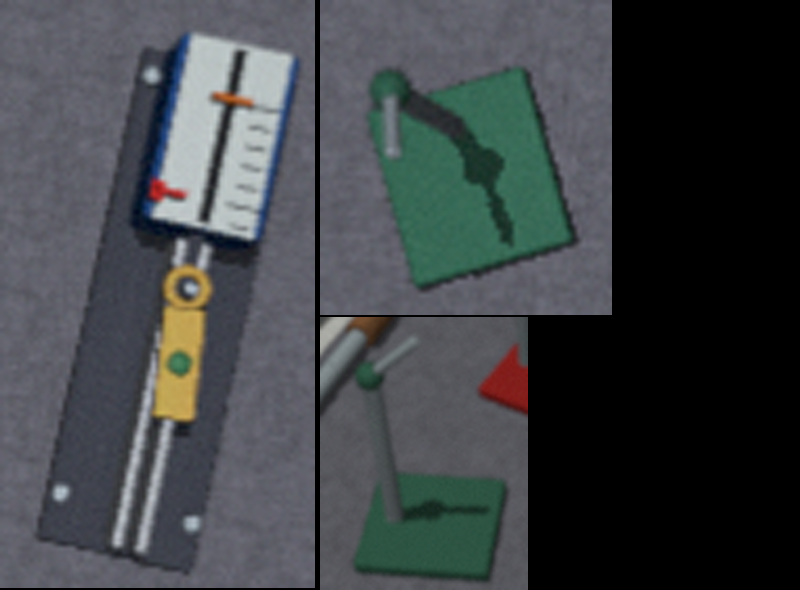

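```bash
python3 - <<'E'
from h import *
def A(x,y,z): return onz('top',375+(x+.5)/4.2-.5,175+(y+.5)/4.2-.5,z)
def B(x,y,z): return onz('top',185+(x-320+.5)/4.5-.5,190+(y+.5)/4.5-.5,z)
def yaw(a,b): d=b-a; return np.degrees(np.arctan2(d[1],d[0])).round(2)
pt=lambda n,p:print(n,p.round(4))
s0,s1=A(205,220,.07),A(240,52,.07);print('slot yaw',yaw(s0,s1))
print('base L yaw',yaw(A(38,540,.012),A(148,48,.012)),'base bottom perp',yaw(A(190,572,.012),A(38,540,.012))-90)
h=[A(187,33,.07),A(299,58,.07),A(255,241,.07),A(145,214,.07)]
print('housing',yaw(h[3],h[0]),yaw(h[2],h[1]),yaw(h[1],h[0])-90,yaw(h[2],h[3])-90,np.mean(h,0).round(4),np.linalg.norm(h[0]-h[1]),np.linalg.norm(h[0]-h[3]))
po=A(232,99,.080);mk=A(168,189,.0785);ey=A(188,288,.059);st=A(180,362,.063);be=A(175,418,.063)
for n,p in dict(pointer=po,marker=mk,eye=ey,stone=st,barend=be).items(): pt(n,p)
print('pend yaw',yaw(st,ey),yaw(be,ey))
g=np.radians(yaw(s0,s1)); 
for dg in(-2,0,2):
    u=np.array([np.cos(g+np.radians(dg)),np.sin(g+np.radians(dg))]);print('travel',(po-mk)[:2]@u, 'post from pointer',po[:2]-.095*u)
print('rail', A(118,548,.055),A(145,552,.055),A(180,250,.055),A(205,250,.055))
pt('ball',B(388,90,.145));pt('tip',B(393,155,.1775))
# side ball/tip
e=lambda x,y:(200+(x-320+.5)/2.6-.5,280+(y-317+.5)/2.6-.5)
def near(p1,p2):
    (o,d),(q,f)=p1,p2;k=np.linalg.lstsq(np.c_[d,-f],q-o,rcond=None)[0];a,b=o+k[0]*d,q+k[1]*f;return ((a+b)/2).round(4),np.linalg.norm(a-b)
T=lambda x,y:(185+(x-320+.5)/4.5-.5,190+(y+.5)/4.5-.5)
print('ball3',near(ray('top',*T(388,90)),ray('side',*e(369,376))),'tip3',near(ray('top',*T(393,155)),ray('side',*e(416,340))))
E
```

```text
slot yaw -10.71
base L yaw -11.45 base bottom perp -10.010000000000005
housing -11.89 -12.52 -11.36 -12.349999999999994 [ 0.6432 -0.185   0.07  ] 0.05596725362695806 0.09212811878313061
pointer [ 0.6602 -0.1881  0.08  ]
marker [ 0.6155 -0.1581  0.0785]
eye [ 0.569  -0.1716  0.059 ]
stone [ 0.5322 -0.1676  0.063 ]
barend [ 0.5048 -0.1656  0.063 ]
pend yaw -6.21 -5.37
travel 0.050251611361682484 post from pointer [ 0.56752581 -0.16721097]
travel 0.04954317628328995 post from pointer [ 0.56685281 -0.17045791]
travel 0.0487743804761375 post from pointer [ 0.56629354 -0.17372636]
rail [ 0.44058314 -0.13991916  0.055     ] [ 0.43906842 -0.15310909  0.055     ] [ 0.58803402 -0.16803273  0.055     ] [ 0.58838662 -0.18033631  0.055     ]
ball [0.6151 0.2667 0.145 ]
tip [0.5839 0.2556 0.1775]
ball3 (array([0.615 , 0.2666, 0.1453]), np.float64(0.00026406968152569425)) tip3 (array([0.5842, 0.2558, 0.1771]), np.float64(0.0005220626752606181))
```

The gauge axis has a yaw of about -11.2°, and the pointer needs to travel about 49.5 mm. The stand's yaw is about 18.6°. I'll move above the bar first.

Emit:
servo_tool(
  moves=[
    {"dx":0.0347,"dy":0.0484,"dz":0,"roll":-2.7,"jaw":0.55},
    {"dx":0.0347,"dy":0.0484,"dz":0,"roll":-2.7,"jaw":0.55},
    {"dx":0.0347,"dy":0.0484,"dz":0,"roll":-2.7,"jaw":0.55},
    {"dx":0.0347,"dy":0.0484,"dz":0,"roll":-2.7,"jaw":0.55},
    {"dx":0.0347,"dy":0.0484,"dz":0,"roll":-2.7,"jaw":0.55},
    {"dx":0.0347,"dy":0.0484,"dz":0,"roll":-2.7,"jaw":0.55},
    {"dx":0.0347,"dy":0.0484,"dz":0,"roll":-2.7,"jaw":0.55},
    {"dx":0.0347,"dy":0.0484,"dz":0,"roll":-2.7,"jaw":0.55},
    {"dx":0.0347,"dy":0.0484,"dz":0,"roll":-2.7,"jaw":0.55},
    {"dx":0.0347,"dy":0.0484,"dz":0,"roll":-2.7,"jaw":0.55},
  ],
)

```text
t: 1.35
eef_pos: [0.5328, -0.1632, 0.2265]
ee_rot: [3.142, -0.0, 2.947]
force: [0.6, 0.1, -0.5]
width: 0.0479
gripper_force: 0.0
```

Emit:
servo_tool(
  moves=[
    {"dx":-0.0005,"dy":-0.001,"dz":-0.03,"jaw":0.5},
    {"dz":-0.03,"jaw":0.5},
    {"dz":-0.03,"jaw":0.5},
    {"dz":-0.03,"jaw":0.5},
    {"dz":-0.025,"jaw":0.5},
    {"dz":-0.02,"jaw":0.5},
    {"dz":-0.01,"jaw":0.5},
    {"dz":-0.005,"jaw":0.5},
    {"jaw":0.5},
    {"jaw":0.5},
  ],
)

```text
$.moves[0]: bad value
```

```bash
python3 - <<'E'
from h import *
p,d=grab_frame('top');s,_=grab_frame('side')
o=np.zeros((590,800,3),np.uint8)
a=cv2.resize(p[175:315,375:450],None,fx=4.2,fy=4.2,interpolation=cv2.INTER_CUBIC);o[:588,:315]=a
b=cv2.resize(s[160:270,280:415],None,fx=3.5,fy=3.5,interpolation=cv2.INTER_CUBIC);o[:b.shape[0],320:320+b.shape[1]]=b
save('g1',o)
E
```

```text
(no output)
```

View pics/g1.png

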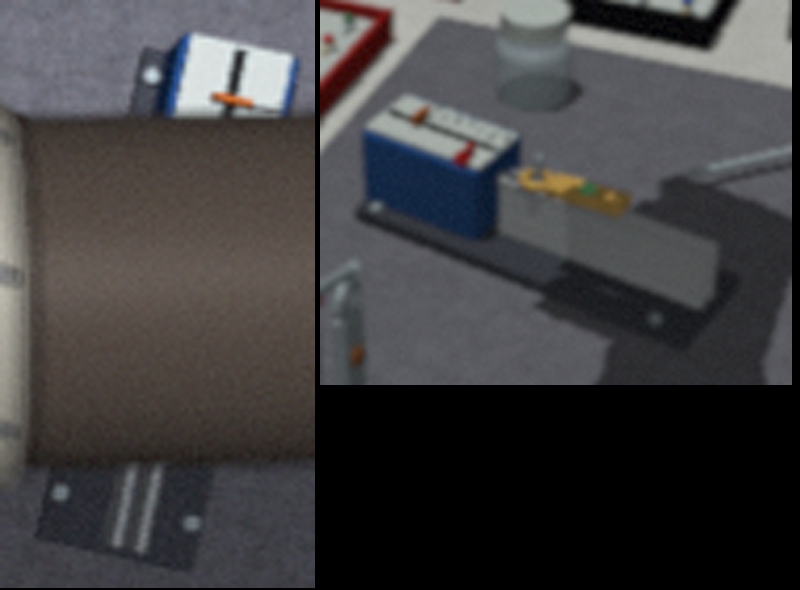

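The move was refused because every row needs all its fields. The side view shows the pointer at crop (420,114) and the marker at (466,153), so the side camera can track them. The arm hides the marker in the top view.

Emit:
servo_tool(
  moves=[
    {"dx":-0.0005,"dy":-0.001,"dz":-0.03,"roll":0,"jaw":0.5},
    {"dx":0,"dy":0,"dz":-0.03,"roll":0,"jaw":0.5},
    {"dx":0,"dy":0,"dz":-0.03,"roll":0,"jaw":0.5},
    {"dx":0,"dy":0,"dz":-0.03,"roll":0,"jaw":0.5},
    {"dx":0,"dy":0,"dz":-0.025,"roll":0,"jaw":0.5},
    {"dx":0,"dy":0,"dz":-0.02,"roll":0,"jaw":0.5},
    {"dx":0,"dy":0,"dz":-0.01,"roll":0,"jaw":0.5},
    {"dx":0,"dy":0,"dz":-0.005,"roll":0,"jaw":0.5},
    {"dx":0,"dy":0,"dz":0,"roll":0,"jaw":0.5},
    {"dx":0,"dy":0,"dz":0,"roll":0,"jaw":0.5},
  ],
)

```text
t: 2.7
eef_pos: [0.5321, -0.1661, 0.0473]
ee_rot: [3.141, 0.001, 2.948]
force: [-0.5, -0.7, -0.4]
width: 0.0437
gripper_force: 0.0
```

Emit:
servo_tool(
  newtons=30,
  moves=[
    {"dx":0,"dy":0,"dz":0,"roll":0,"jaw":0.4},
    {"dx":0,"dy":0,"dz":0,"roll":0,"jaw":0.3},
    {"dx":0,"dy":0,"dz":0,"roll":0,"jaw":0.25},
    {"dx":0,"dy":0,"dz":0,"roll":0,"jaw":0.2},
    {"dx":0,"dy":0,"dz":0,"roll":0,"jaw":0.15},
    {"dx":0,"dy":0,"dz":0,"roll":0,"jaw":0.1},
    {"dx":0,"dy":0,"dz":0,"roll":0,"jaw":0},
    {"dx":0,"dy":0,"dz":0,"roll":0,"jaw":0},
    {"dx":0,"dy":0,"dz":0,"roll":0,"jaw":0},
    {"dx":0,"dy":0,"dz":0,"roll":0,"jaw":0},
  ],
)

```text
t: 3.95
eef_pos: [0.532, -0.1642, 0.0467]
ee_rot: [3.139, 0.001, 2.948]
force: [-0.1, 13.1, 2.9]
width: 0.0196
gripper_force: 29.6
```

Emit:
servo_tool(
  moves=[
    {"dx":0.0003,"dy":0.0015,"dz":0,"roll":0,"jaw":0},
    {"dx":0,"dy":0,"dz":0,"roll":0,"jaw":0},
    {"dx":0,"dy":0,"dz":0,"roll":0,"jaw":0},
    {"dx":0,"dy":0,"dz":0,"roll":0,"jaw":0},
    {"dx":0,"dy":0,"dz":0,"roll":0,"jaw":0},
    {"dx":0,"dy":0,"dz":0,"roll":0,"jaw":0},
    {"dx":0,"dy":0,"dz":0,"roll":0,"jaw":0},
    {"dx":0,"dy":0,"dz":0,"roll":0,"jaw":0},
    {"dx":0,"dy":0,"dz":0,"roll":0,"jaw":0},
    {"dx":0,"dy":0,"dz":0,"roll":0,"jaw":0},
  ],
)

```text
t: 5.2
eef_pos: [0.5321, -0.1641, 0.0467]
ee_rot: [3.141, 0.0, 2.948]
force: [-0.8, 6.3, 2.8]
width: 0.0195
gripper_force: 29.6
```

```bash
cat > m.py <<'E'
from h import *
import sys
ps=[grab_frame('side')[0] for _ in range(3)];p=np.mean(ps,0).astype(np.uint8)
hsv=cv2.cvtColor(cv2.resize(p[170:270,280:430],None,fx=4,fy=4,interpolation=cv2.INTER_CUBIC),cv2.COLOR_RGB2HSV).astype(int);H,S,V=hsv[...,0],hsv[...,1],hsv[...,2]
u=np.array([.981,-.194])
R=[]
for n,m,z in(('red',((H<5)|(H>174))&(S>120)&(V>80),.0745),('orange',(H>=6)&(H<15)&(S>130)&(V>90),.0785)):
    m=m.astype(np.uint8);N,L,st,c=cv2.connectedComponentsWithStats(m)
    for k in range(1,N):
        if st[k,4]>25:
            x,y=c[k]; q=onz('side',280+(x+.5)/4-.5,170+(y+.5)/4-.5,z); print(n,st[k],c[k].round(1),q.round(4),'along',(q[:2]@u).round(4))
s=get_state();print({k:np.round(s[k],4) for k in('t','eef_pos','force','width','gripper_force')})
if len(sys.argv)>1:
    save(sys.argv[1],cv2.resize(p[150:270,280:430],None,fx=4.5,fy=4.5,interpolation=cv2.INTER_CUBIC))
E
python3 m.py g2
```

```text
red [  0   0  60  64 544] [27.9 29.9] [ 0.7408 -0.2371  0.0745] along 0.7727
red [155 136   9  10  64] [159.6 140.3] [ 0.616  -0.1528  0.0745] along 0.6339
orange [108  87  12  11  58] [114.   91.7] [ 0.6589 -0.1852  0.0785] along 0.6823
{'t': np.float64(5.35), 'eef_pos': array([ 0.5321, -0.1641,  0.0467]), 'force': array([-0.9973,  5.521 ,  2.9947]), 'width': np.float64(0.0196), 'gripper_force': np.float64(29.6304)}
```

View pics/g2.png

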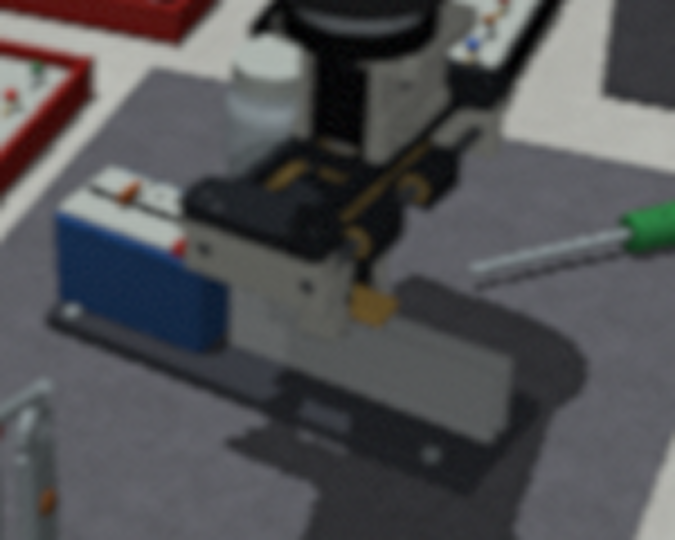

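Emit:
servo_tool(
  newtons=35,
  moves=[
    {"dx":-0.0027,"dy":0.0016,"dz":0,"roll":0,"jaw":0},
    {"dx":-0.0029,"dy":0.0006,"dz":0,"roll":0,"jaw":0},
    {"dx":-0.0029,"dy":0.0006,"dz":0,"roll":0,"jaw":0},
    {"dx":-0.0029,"dy":0.0006,"dz":0,"roll":0,"jaw":0},
    {"dx":-0.0029,"dy":0.0006,"dz":0,"roll":0,"jaw":0},
    {"dx":-0.0029,"dy":0.0006,"dz":0,"roll":0,"jaw":0},
    {"dx":-0.0029,"dy":0.0006,"dz":0,"roll":0,"jaw":0},
    {"dx":-0.0029,"dy":0.0006,"dz":0,"roll":0,"jaw":0},
    {"dx":-0.0029,"dy":0.0005,"dz":0,"roll":0,"jaw":0},
    {"dx":-0.0029,"dy":0.0005,"dz":0,"roll":0,"jaw":0},
  ],
)

```text
t: 6.6
eef_pos: [0.504, -0.1579, 0.0469]
ee_rot: [3.141, 0.002, 2.948]
force: [7.1, -2.4, -0.8]
width: 0.0195
gripper_force: 34.6
```

```bash
python3 m.py
```

```text
red [  0   0  60  64 542] [28.  29.7] [ 0.7408 -0.2374  0.0745] along 0.7728
red [155 123  20  24 202] [165.3 136.4] [ 0.6146 -0.1579  0.0745] along 0.6335
orange [140  98  13  13  71] [146.1 103.5] [ 0.6361 -0.1805  0.0785] along 0.659
{'t': np.float64(6.75), 'eef_pos': array([ 0.5039, -0.1579,  0.0469]), 'force': array([ 6.5001, -2.9677, -1.9342]), 'width': np.float64(0.0196), 'gripper_force': np.float64(34.5711)}
```

Emit:
servo_tool(
  moves=[
    {"dx":-0.0025,"dy":0.0005,"dz":0,"roll":0,"jaw":0},
    {"dx":-0.0025,"dy":0.0005,"dz":0,"roll":0,"jaw":0},
    {"dx":-0.0025,"dy":0.0005,"dz":0,"roll":0,"jaw":0},
    {"dx":-0.0025,"dy":0.0005,"dz":0,"roll":0,"jaw":0},
    {"dx":-0.0025,"dy":0.0005,"dz":0,"roll":0,"jaw":0},
    {"dx":-0.0025,"dy":0.0005,"dz":0,"roll":0,"jaw":0},
    {"dx":-0.0025,"dy":0.0005,"dz":0,"roll":0,"jaw":0},
    {"dx":-0.002,"dy":0.0004,"dz":0,"roll":0,"jaw":0},
    {"dx":0,"dy":0,"dz":0,"roll":0,"jaw":0},
    {"dx":0,"dy":0,"dz":0,"roll":0,"jaw":0},
  ],
)

```text
t: 8.0
eef_pos: [0.4858, -0.154, 0.0472]
ee_rot: [3.141, 0.004, 2.949]
force: [8.6, -4.2, -4.7]
width: 0.0195
gripper_force: 34.7
```

```bash
python3 m.py g3; python3 - <<'E'
from h import *
p,_=grab_frame('top'); cv2.imwrite('/tmp/t3.png',p[...,::-1])
a=cv2.imread('pics/g3.png')[40:300,30:400]
b=cv2.resize(p[180:240,395:455][...,::-1],None,fx=5,fy=5,interpolation=cv2.INTER_CUBIC)
o=np.zeros((560,740,3),np.uint8);o[:520,:740]=cv2.resize(a,None,fx=2,fy=2);o[260:560,440:740]=b;cv2.imwrite('pics/g3b.png',o)
E
```

```text
red [  0   0  60  64 546] [27.9 29.9] [ 0.7408 -0.2372  0.0745] along 0.7727
red [155 120  22  27 235] [166.1 134.6] [ 0.6148 -0.1598  0.0745] along 0.6341
orange [166 105  14  17 103] [172.4 113.4] [ 0.6177 -0.1764  0.0785] along 0.6402
{'t': np.float64(8.15), 'eef_pos': array([ 0.4858, -0.154 ,  0.0472]), 'force': array([ 9.1284, -4.0349, -4.1991]), 'width': np.float64(0.0197), 'gripper_force': np.float64(34.6724)}
```

View pics/g3b.png

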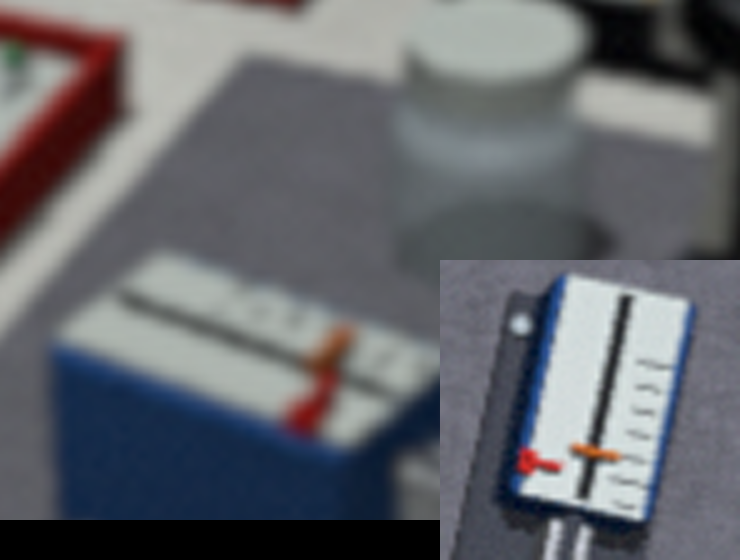

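The inset shows the orange pointer line at (572–620, 449–456) and the red tab at (530–560, 460–467), so about 6–7 mm is left. I'll work it out in numbers.

```bash
cat > g.py <<'E'
from h import *
p=np.mean([grab_frame('top')[0] for _ in range(3)],0).astype(np.uint8)
f=6;q=cv2.resize(p[180:240,395:455],None,fx=f,fy=f,interpolation=cv2.INTER_CUBIC)
H,S,V=np.moveaxis(cv2.cvtColor(q,cv2.COLOR_RGB2HSV).astype(int),-1,0)
u=np.array([.981,-.194]);n=np.array([.194,.981])
W=lambda m,z:np.array([onz('top',395+(x+.5)/f-.5,180+(y+.5)/f-.5,z)[:2] for y,x in np.argwhere(m)])
r=W(((H<6)|(H>174))&(S>110)&(V>90),.0785);o=W((H>=7)&(H<16)&(S>110)&(V>110),.080)
for nm,P in(('red',r),('or',o)):
    a,b=P@u,P@n;print(nm,len(a),'along mean',a.mean().round(4),np.quantile(a,[.02,.98]).round(4),'lat',np.quantile(b,[.02,.98]).round(4),'fit slope',np.polyfit(b,a,1).round(3))
    for lo,hi in zip(np.linspace(b.min(),b.max(),5)[:-1],np.linspace(b.min(),b.max(),5)[1:]):
        k=(b>=lo)&(b<=hi);print('  ',lo.round(4),a[k].mean().round(4))
s=get_state();print(np.round(s['t'],2),np.round(s['eef_pos'],4),np.round(s['force'],2))
E
python3 g.py
```

```text
red 782 along mean 0.6329 [0.6285 0.6371] lat [-0.043  -0.0275] fit slope [-0.034  0.632]
   -0.0439 0.6331
   -0.0397 0.6332
   -0.0355 0.6328
   -0.0313 0.6328
or 539 along mean 0.6425 [0.6406 0.6446] lat [-0.0652 -0.0482] fit slope [-0.002  0.642]
   -0.0659 0.6424
   -0.0613 0.6425
   -0.0567 0.6426
   -0.0521 0.6423
8.35 [ 0.4858 -0.154   0.0472] [ 8.69 -3.96 -3.58]
```

Emit:
servo_tool(
  moves=[
    {"dx":-0.002,"dy":0.0004,"dz":0,"roll":0,"jaw":0},
    {"dx":-0.002,"dy":0.0004,"dz":0,"roll":0,"jaw":0},
    {"dx":-0.002,"dy":0.0004,"dz":0,"roll":0,"jaw":0},
    {"dx":-0.0015,"dy":0.0003,"dz":0,"roll":0,"jaw":0},
    {"dx":-0.0005,"dy":0.0001,"dz":0,"roll":0,"jaw":0},
    {"dx":0,"dy":0,"dz":0,"roll":0,"jaw":0},
    {"dx":0,"dy":0,"dz":0,"roll":0,"jaw":0},
    {"dx":0,"dy":0,"dz":0,"roll":0,"jaw":0},
    {"dx":0,"dy":0,"dz":0,"roll":0,"jaw":0},
    {"dx":0,"dy":0,"dz":0,"roll":0,"jaw":0},
  ],
)

```text
t: 9.6
eef_pos: [0.4784, -0.1525, 0.0473]
ee_rot: [3.141, 0.005, 2.949]
force: [9.7, -4.7, -4.9]
width: 0.0194
gripper_force: 34.7
```

```bash
python3 g.py; python3 m.py g4; python3 - <<'E'
from h import *
p,_=grab_frame('top')
a=cv2.imread('pics/g4.png')[140:300,90:310]
b=cv2.resize(p[205:245,400:450][...,::-1],None,fx=8,fy=8,interpolation=cv2.INTER_CUBIC)
o=np.zeros((560,740,3),np.uint8);a=cv2.resize(a,None,fx=1.5,fy=1.5);o[:a.shape[0],:a.shape[1]]=a;o[0:b.shape[0],340:740]=b;cv2.imwrite('pics/g4b.png',o)
E
```

```text
red 786 along mean 0.6329 [0.6285 0.6371] lat [-0.0431 -0.0275] fit slope [-0.038  0.632]
   -0.0442 0.6331
   -0.0399 0.6331
   -0.0357 0.6328
   -0.0314 0.6327
or 588 along mean 0.6351 [0.6331 0.6373] lat [-0.0652 -0.0476] fit slope [0.024 0.636]
   -0.066 0.6349
   -0.0612 0.6349
   -0.0565 0.6352
   -0.0517 0.6351
9.75 [ 0.4784 -0.1525  0.0474] [ 9.54 -4.27 -4.44]
red [  0   0  60  64 548] [27.8 29.9] [ 0.7408 -0.2371  0.0745] along 0.7727
red [155 121  23  26 220] [166.  135.6] [ 0.6145 -0.1588  0.0745] along 0.6337
orange [174 111  16  15 101] [181.7 118.4] [ 0.6107 -0.1735  0.0785] along 0.6328
{'t': np.float64(9.9), 'eef_pos': array([ 0.4784, -0.1525,  0.0474]), 'force': array([10.1204, -5.0392, -4.0467]), 'width': np.float64(0.0194), 'gripper_force': np.float64(34.6747)}
```

View pics/g4b.png

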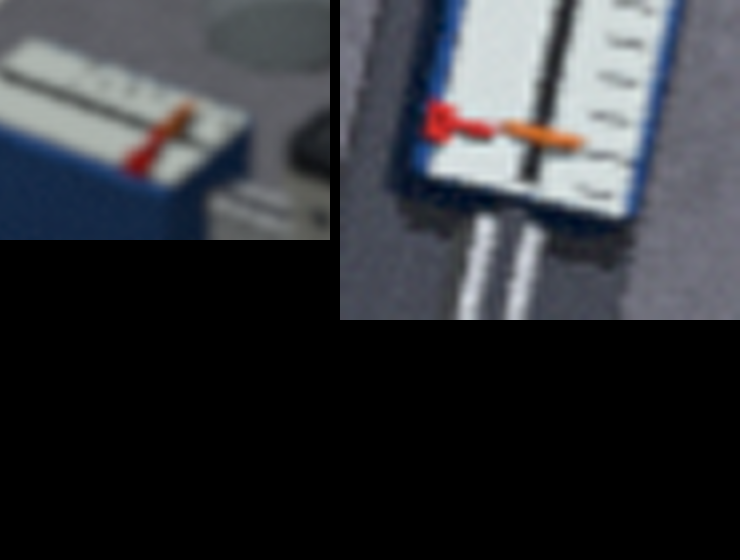

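They're nearly level: orange at inset (543,137), red arm at (475,128), leaving a gap of about 1.3–2 mm. I'll pull 1.5 mm more and hold.

Emit:
servo_tool(
  moves=[
    {"dx":-0.001,"dy":0.0002,"dz":0,"roll":0,"jaw":0},
    {"dx":-0.0006,"dy":0.0001,"dz":0,"roll":0,"jaw":0},
    {"dx":0,"dy":0,"dz":0,"roll":0,"jaw":0},
    {"dx":0,"dy":0,"dz":0,"roll":0,"jaw":0},
    {"dx":0,"dy":0,"dz":0,"roll":0,"jaw":0},
    {"dx":0,"dy":0,"dz":0,"roll":0,"jaw":0},
    {"dx":0,"dy":0,"dz":0,"roll":0,"jaw":0},
    {"dx":0,"dy":0,"dz":0,"roll":0,"jaw":0},
    {"dx":0,"dy":0,"dz":0,"roll":0,"jaw":0},
    {"dx":0,"dy":0,"dz":0,"roll":0,"jaw":0},
  ],
)

```text
t: 11.2
eef_pos: [0.477, -0.1521, 0.0474]
ee_rot: [3.141, 0.005, 2.949]
force: [9.9, -4.5, -4.1]
width: 0.0192
gripper_force: 34.8
```

```bash
python3 g.py
```

```text
red 783 along mean 0.6329 [0.6285 0.6371] lat [-0.0431 -0.0276] fit slope [-0.034  0.632]
   -0.0441 0.6331
   -0.0399 0.6331
   -0.0357 0.6328
   -0.0314 0.6328
or 556 along mean 0.6337 [0.6318 0.6358] lat [-0.0651 -0.0476] fit slope [0.028 0.635]
   -0.0659 0.6335
   -0.0611 0.6336
   -0.0562 0.6339
   -0.0514 0.6338
11.35 [ 0.477  -0.1521  0.0474] [ 9.74 -4.19 -4.2 ]
```

Emit:
servo_tool(
  moves=[
    {"dx":-0.0002,"dy":0,"dz":0,"roll":0,"jaw":0},
    {"dx":0,"dy":0,"dz":0,"roll":0,"jaw":0},
    {"dx":0,"dy":0,"dz":0,"roll":0,"jaw":0},
    {"dx":0,"dy":0,"dz":0,"roll":0,"jaw":0},
    {"dx":0,"dy":0,"dz":0,"roll":0,"jaw":0},
    {"dx":0,"dy":0,"dz":0,"roll":0,"jaw":0},
    {"dx":0,"dy":0,"dz":0,"roll":0,"jaw":0},
    {"dx":0,"dy":0,"dz":0,"roll":0,"jaw":0},
    {"dx":0,"dy":0,"dz":0,"roll":0,"jaw":0},
    {"dx":0,"dy":0,"dz":0,"roll":0,"jaw":0},
  ],
)

```text
t: 12.6
eef_pos: [0.4769, -0.1521, 0.0474]
ee_rot: [3.141, 0.006, 2.949]
force: [11.4, -4.3, -4.3]
width: 0.0197
gripper_force: 34.8
```

Emit:
servo_tool(
  moves=[
    {"dx":0,"dy":0,"dz":0,"roll":0,"jaw":0},
    {"dx":0,"dy":0,"dz":0,"roll":0,"jaw":0},
    {"dx":0,"dy":0,"dz":0,"roll":0,"jaw":0},
    {"dx":0,"dy":0,"dz":0,"roll":0,"jaw":0},
    {"dx":0,"dy":0,"dz":0,"roll":0,"jaw":0},
    {"dx":0,"dy":0,"dz":0,"roll":0,"jaw":0},
    {"dx":0,"dy":0,"dz":0,"roll":0,"jaw":0},
    {"dx":0.001,"dy":-0.0002,"dz":0,"roll":0,"jaw":0},
    {"dx":0.002,"dy":-0.0004,"dz":0,"roll":0,"jaw":0},
    {"dx":0.003,"dy":-0.0006,"dz":0,"roll":0,"jaw":0},
  ],
)

```text
t: 13.85
eef_pos: [0.4824, -0.1533, 0.0473]
ee_rot: [3.141, 0.005, 2.949]
force: [9.8, -3.6, -3.4]
width: 0.0196
gripper_force: 34.8
```

Emit:
servo_tool(
  moves=[
    {"dx":0.0035,"dy":-0.0007,"dz":0,"roll":0,"jaw":0},
    {"dx":0.0035,"dy":-0.0007,"dz":0,"roll":0,"jaw":0},
    {"dx":0.0035,"dy":-0.0007,"dz":0,"roll":0,"jaw":0},
    {"dx":0.0035,"dy":-0.0007,"dz":0,"roll":0,"jaw":0},
    {"dx":0.0035,"dy":-0.0007,"dz":0,"roll":0,"jaw":0},
    {"dx":0.0035,"dy":-0.0007,"dz":0,"roll":0,"jaw":0},
    {"dx":0.0035,"dy":-0.0007,"dz":0,"roll":0,"jaw":0},
    {"dx":0.0035,"dy":-0.0007,"dz":0,"roll":0,"jaw":0},
    {"dx":0.0035,"dy":-0.0007,"dz":0,"roll":0,"jaw":0},
    {"dx":0.0035,"dy":-0.0007,"dz":0,"roll":0,"jaw":0},
  ],
)

```text
t: 15.1
eef_pos: [0.5151, -0.1601, 0.0467]
ee_rot: [3.141, 0.0, 2.948]
force: [2.9, 1.0, 1.4]
width: 0.0199
gripper_force: 34.8
```

```bash
python3 m.py
```

```text
red [  0   0  60  64 540] [27.8 29.9] [ 0.7408 -0.2372  0.0745] along 0.7727
red [155 123  20  24 203] [165.2 136.4] [ 0.6146 -0.1578  0.0745] along 0.6335
orange [122  92  15  13  78] [129.3  98. ] [ 0.6476 -0.1822  0.0785] along 0.6707
{'t': np.float64(15.25), 'eef_pos': array([ 0.5152, -0.1601,  0.0467]), 'force': array([ 4.559 ,  0.4315, -0.6513]), 'width': np.float64(0.0196), 'gripper_force': np.float64(34.776)}
```

Emit:
servo_tool(
  moves=[
    {"dx":0.002,"dy":-0.0004,"dz":0,"roll":0,"jaw":0},
    {"dx":0.002,"dy":-0.0004,"dz":0,"roll":0,"jaw":0},
    {"dx":0.002,"dy":-0.0004,"dz":0,"roll":0,"jaw":0},
    {"dx":0.002,"dy":-0.0004,"dz":0,"roll":0,"jaw":0},
    {"dx":0.0015,"dy":-0.0003,"dz":0,"roll":0,"jaw":0},
    {"dx":0.0015,"dy":-0.0003,"dz":0,"roll":0,"jaw":0},
    {"dx":0.0015,"dy":-0.0003,"dz":0,"roll":0,"jaw":0},
    {"dx":0.0015,"dy":-0.0003,"dz":0,"roll":0,"jaw":0},
    {"dx":0,"dy":0,"dz":0,"roll":0,"jaw":0},
    {"dx":0,"dy":0,"dz":0,"roll":0,"jaw":0},
  ],
)

```text
t: 16.5
eef_pos: [0.5269, -0.163, 0.0466]
ee_rot: [-3.141, -0.003, 2.948]
force: [-2.7, 2.6, 9.2]
width: 0.0198
gripper_force: 34.8
```

```bash
python3 m.py; python3 g.py|grep or
```

```text
red [  0   0  60  64 544] [27.9 29.9] [ 0.7408 -0.2372  0.0745] along 0.7727
red [155 132  17  15 164] [163.8 139.2] [ 0.6142 -0.1548  0.0745] along 0.6326
orange [108  87  12  11  59] [114.   91.7] [ 0.6588 -0.1852  0.0785] along 0.6822
{'t': np.float64(16.65), 'eef_pos': array([ 0.527 , -0.163 ,  0.0466]), 'force': array([-3.2545,  2.1452,  9.1559]), 'width': np.float64(0.0197), 'gripper_force': np.float64(34.7904)}
or 544 along mean 0.6842 [0.6824 0.6863] lat [-0.0651 -0.0482] fit slope [0.007 0.685]
```

Emit:
servo_tool(
  moves=[
    {"dx":-0.001,"dy":0,"dz":0.001,"roll":0,"jaw":0},
    {"dx":0,"dy":0,"dz":0.001,"roll":0,"jaw":0},
    {"dx":0,"dy":0,"dz":0.003,"roll":0,"jaw":0},
    {"dx":0,"dy":0,"dz":0.004,"roll":0,"jaw":0},
    {"dx":0,"dy":0,"dz":0.004,"roll":0,"jaw":0},
    {"dx":0,"dy":0,"dz":0.004,"roll":0,"jaw":0},
    {"dx":0,"dy":0,"dz":0.004,"roll":0,"jaw":0},
    {"dx":0,"dy":0,"dz":0.004,"roll":0,"jaw":0},
    {"dx":0,"dy":0,"dz":0.005,"roll":0,"jaw":0},
    {"dx":0,"dy":0,"dz":0.006,"roll":0,"jaw":0},
  ],
)

```text
t: 18.05
eef_pos: [0.5277, -0.163, 0.0829]
ee_rot: [-3.142, -0.0, 2.948]
force: [-0.3, -0.2, -0.4]
width: 0.0195
gripper_force: 34.8
```

Emit:
servo_tool(
  moves=[
    {"dx":0,"dy":0,"dz":0.01,"roll":0,"jaw":0},
    {"dx":0,"dy":0,"dz":0.015,"roll":0,"jaw":0},
    {"dx":0,"dy":0,"dz":0.02,"roll":0,"jaw":0},
    {"dx":0,"dy":0,"dz":0.02,"roll":0,"jaw":0},
    {"dx":0,"dy":0,"dz":0.02,"roll":0,"jaw":0},
    {"dx":0,"dy":0,"dz":0.02,"roll":0,"jaw":0},
    {"dx":0,"dy":0,"dz":0.02,"roll":0,"jaw":0},
    {"dx":0,"dy":0,"dz":0.02,"roll":0,"jaw":0},
    {"dx":0,"dy":0,"dz":0.01,"roll":0,"jaw":0},
    {"dx":0,"dy":0,"dz":0,"roll":0,"jaw":0},
  ],
)

```text
t: 19.3
eef_pos: [0.5281, -0.163, 0.2384]
ee_rot: [3.141, 0.002, 2.948]
force: [-0.7, 0.5, -1.3]
width: 0.0195
gripper_force: 34.8
```

```bash
python3 g.py|grep or; python3 - <<'E'
from h import *
s,_=grab_frame('side');st=get_state();print(st['eef_pos'],st['force'],st['width'])
X=np.array(st['eef_pos']);c=proj('side',X)[0].astype(int);print(c)
x0=max(c[0]-90,0);y0=max(c[1]-80,0);cr=s[y0:y0+130,x0:x0+170];print(x0,y0)
save('l1',cv2.resize(cr,None,fx=4.4,fy=4.4,interpolation=cv2.INTER_CUBIC))
E
```

```text
[ 0.5273199  -0.16293652  0.23670408] [ 0.48127434 -0.21873246 -0.51767549] 0.019290466586356927
[361 145]
271 65Traceback (most recent call last):
  File "g.py", line 9, in <module>
    a,b=P@u,P@n;print(nm,len(a),'along mean',a.mean().round(4),np.quantile(a,[.02,.98]).round(4),'lat',np.quantile(b,[.02,.98]).round(4),'fit slope',np.polyfit(b,a,1).round(3))
        ~^~
ValueError: matmul: Input operand 1 has a mismatch in its core dimension 0, with gufunc signature (n?,k),(k,m?)->(n?,m?) (size 2 is different from 0)
```

View pics/l1.png

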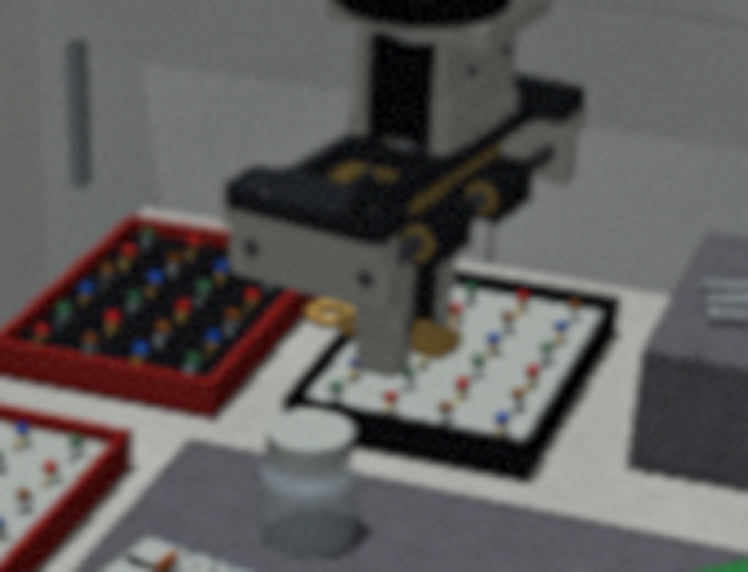

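The pendant is held: eye at crop (328,312), tail at (437,338). I'll cast the eye's ray onto the pendant's vertical plane.

```bash
python3 - <<'E'
from h import *
st=get_state();X=np.array(st['eef_pos']);a=np.radians(-11.1);u=np.array([np.cos(a),np.sin(a),0]);n=np.array([-u[1],u[0],0])
def pl(x,y,off=0):
    o,d=ray('side',271+(x+.5)/4.4-.5,65+(y+.5)/4.4-.5);k=((X+n*off-o)@n)/(d@n);P=o+k*d;return ((P-X)@u).round(4),(P-X)[2].round(4)
print('eye',pl(328,312),'eye L/R',pl(305,308),pl(353,316),'tail edge',pl(437,338),pl(458,335),pl(450,352,.0),st['ee_rot'])
E
```

```text
eye (np.float64(0.0393), np.float64(0.0123)) eye L/R (np.float64(0.0521), np.float64(0.011)) (np.float64(0.0256), np.float64(0.0139)) tail edge (np.float64(-0.0193), np.float64(0.0148)) (np.float64(-0.0299), np.float64(0.0192)) (np.float64(-0.0265), np.float64(0.0097)) [-3.14145020e+00 -1.48304458e-03  2.94806579e+00]
```

Emit:
servo_tool(
  moves=[
    {"dx":0.0019,"dy":0.0406,"dz":0,"roll":3,"jaw":0},
    {"dx":0.0019,"dy":0.0406,"dz":0,"roll":3,"jaw":0},
    {"dx":0.0019,"dy":0.0406,"dz":0,"roll":3,"jaw":0},
    {"dx":0.0019,"dy":0.0406,"dz":0,"roll":3,"jaw":0},
    {"dx":0.0019,"dy":0.0406,"dz":0,"roll":3,"jaw":0},
    {"dx":0.0019,"dy":0.0406,"dz":0,"roll":3,"jaw":0},
    {"dx":0.0019,"dy":0.0406,"dz":0,"roll":3,"jaw":0},
    {"dx":0.002,"dy":0.0406,"dz":0,"roll":3,"jaw":0},
    {"dx":0.002,"dy":0.0406,"dz":0,"roll":3,"jaw":0},
    {"dx":0.002,"dy":0.0404,"dz":0,"roll":3,"jaw":0},
  ],
)

```text
t: 20.75
eef_pos: [0.5468, 0.244, 0.2368]
ee_rot: [-3.141, -0.001, -2.81]
force: [0.2, 0.6, -0.8]
width: 0.0197
gripper_force: 34.8
```

Emit:
servo_tool(
  moves=[
    {"dx":0,"dy":0,"dz":-0.01,"roll":0,"jaw":0},
    {"dx":0,"dy":0,"dz":-0.01,"roll":0,"jaw":0},
    {"dx":0,"dy":0,"dz":-0.01,"roll":0,"jaw":0},
    {"dx":0,"dy":0,"dz":0,"roll":0,"jaw":0},
    {"dx":0,"dy":0,"dz":0,"roll":0,"jaw":0},
    {"dx":0,"dy":0,"dz":0,"roll":0,"jaw":0},
    {"dx":0,"dy":0,"dz":0,"roll":0,"jaw":0},
    {"dx":0,"dy":0,"dz":0,"roll":0,"jaw":0},
    {"dx":0,"dy":0,"dz":0,"roll":0,"jaw":0},
    {"dx":0,"dy":0,"dz":0,"roll":0,"jaw":0},
  ],
)

```text
t: 22.0
eef_pos: [0.5471, 0.2428, 0.2076]
ee_rot: [-3.142, 0.0, -2.811]
force: [0.1, 0.3, -0.6]
width: 0.0197
gripper_force: 34.8
```

```bash
cat > v.py <<'E'
from h import *
import sys
s,_=grab_frame('side');t,_=grab_frame('top');st=get_state();print(st['eef_pos'],st['ee_rot'],st['force'],st['width'])
a=s[225:385,185:325];b=t[170:260,175:265]
o=np.zeros((600,800,3),np.uint8);A=cv2.resize(a,None,fx=3.5,fy=3.5,interpolation=cv2.INTER_CUBIC);o[:560,:490]=A
B=cv2.resize(b,None,fx=3.3,fy=3.3,interpolation=cv2.INTER_CUBIC);o[:297,500:797]=B
save(sys.argv[1],o)
E
python3 v.py v1
```

```text
[0.54707777 0.24281377 0.20752319] [ 3.14158975e+00 -4.14068113e-05 -2.81142697e+00] [ 0.40343004 -0.07851541 -0.37802943] 0.019699066475402836
```

View pics/v1.png

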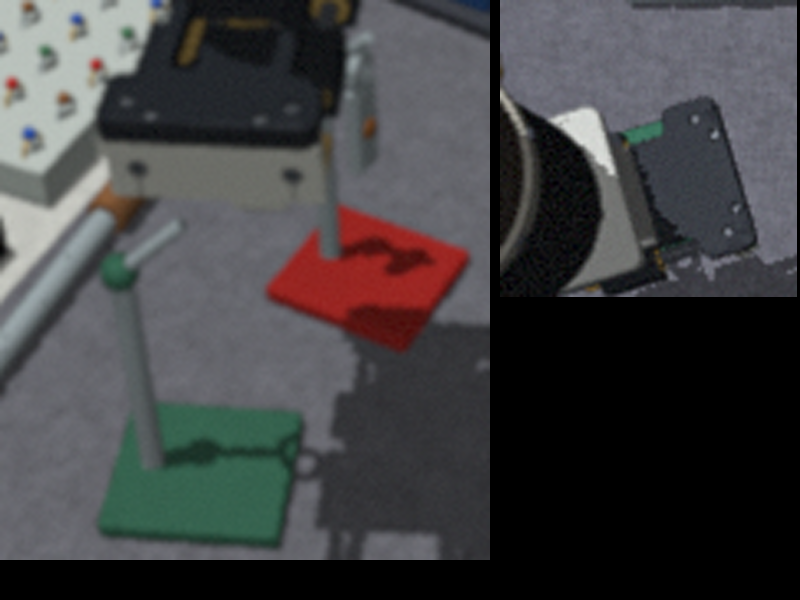

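The gripper body hides the eye, but the eye's ring shadow is visible at (305,462). I'll calibrate the light direction from the shadows of the ball and tip, then check the eye's position.

```bash
python3 - <<'E'
from h import *
B=lambda x,y,z: onz('top',185+(x-320+.5)/4.5-.5,190+(y+.5)/4.5-.5,z)
e=lambda x,y,z: onz('side',200+(x-320+.5)/2.6-.5,280+(y-317+.5)/2.6-.5,z)
v=lambda x,y,z: onz('side',185+(x+.5)/3.5-.5,225+(y+.5)/3.5-.5,z)
ball=np.array([.615,.2666,.145]);tip=np.array([.584,.2557,.1773])
for nm,bs,ts in(('top',B(483,165,.012),B(508,240,.012)),('side',e(434,509,.012),e(488,510,.012))):
    lb=(bs-ball)/(ball[2]-.012);lt=(ts-tip)/(tip[2]-.012);print(nm,bs.round(4),ts.round(4),lb.round(4),lt.round(4))
    for z in(.012,0):
        r=v(305,462,z)
        for l in(lb,lt):
            eye=r[:2]+ -l[:2]*(.2195-z);print(z,r.round(4),'eye est',eye.round(4))
print('expected',np.array([.5471,.2428])+.0393*np.array([.9455,.3256]))
E
```

```text
top [0.597 0.251 0.012] [0.5611 0.2374 0.012 ] [-0.1357 -0.1171 -1.    ] [-0.1386 -0.1108 -1.    ]
0.012 [0.5444 0.2368 0.012 ] eye est [0.5726 0.2611]
0.012 [0.5444 0.2368 0.012 ] eye est [0.5732 0.2598]
0 [0.5495 0.2285 0.    ] eye est [0.5793 0.2542]
0 [0.5495 0.2285 0.    ] eye est [0.5799 0.2528]
side [0.5934 0.2501 0.012 ] [0.5593 0.2366 0.012 ] [-0.1622 -0.1242 -1.    ] [-0.1494 -0.1156 -1.    ]
0.012 [0.5444 0.2368 0.012 ] eye est [0.5781 0.2626]
0.012 [0.5444 0.2368 0.012 ] eye est [0.5754 0.2608]
0 [0.5495 0.2285 0.    ] eye est [0.5851 0.2557]
0 [0.5495 0.2285 0.    ] eye est [0.5823 0.2539]
expected [0.58425815 0.25559608]
```

Emit:
servo_tool(
  moves=[
    {"dx":0,"dy":0,"dz":-0.01,"roll":0,"jaw":0},
    {"dx":0,"dy":0,"dz":-0.01,"roll":0,"jaw":0},
    {"dx":0,"dy":0,"dz":-0.008,"roll":0,"jaw":0},
    {"dx":0,"dy":0,"dz":-0.004,"roll":0,"jaw":0},
    {"dx":0,"dy":0,"dz":-0.002,"roll":0,"jaw":0},
    {"dx":0,"dy":0,"dz":0,"roll":0,"jaw":0},
    {"dx":0,"dy":0,"dz":0,"roll":0,"jaw":0},
    {"dx":0,"dy":0,"dz":0,"roll":0,"jaw":0},
    {"dx":0,"dy":0,"dz":0,"roll":0,"jaw":0},
    {"dx":0,"dy":0,"dz":0,"roll":0,"jaw":0},
  ],
)

```text
t: 23.35
eef_pos: [0.5471, 0.2428, 0.1736]
ee_rot: [3.142, 0.0, -2.811]
force: [0.3, -0.6, -0.1]
width: 0.0196
gripper_force: 34.8
```

Emit:
servo_tool(
  moves=[
    {"dx":0,"dy":0,"dz":-0.001,"roll":0,"jaw":0},
    {"dx":0,"dy":0,"dz":-0.001,"roll":0,"jaw":0},
    {"dx":0,"dy":0,"dz":-0.001,"roll":0,"jaw":0},
    {"dx":0,"dy":0,"dz":-0.001,"roll":0,"jaw":0},
    {"dx":0,"dy":0,"dz":-0.001,"roll":0,"jaw":0},
    {"dx":0,"dy":0,"dz":-0.001,"roll":0,"jaw":0},
    {"dx":0,"dy":0,"dz":-0.001,"roll":0,"jaw":0},
    {"dx":0,"dy":0,"dz":-0.001,"roll":0,"jaw":0},
    {"dx":0,"dy":0,"dz":0,"roll":0,"jaw":0},
    {"dx":0,"dy":0,"dz":0,"roll":0,"jaw":0},
  ],
)

```text
t: 24.6
eef_pos: [0.5475, 0.243, 0.1659]
ee_rot: [3.141, 0.001, -2.811]
force: [1.2, 0.6, 2.6]
width: 0.0192
gripper_force: 34.8
```

```bash
python3 -c "
from h import *
for i in range(4):
    grab_frame('side');s=get_state();print(np.round(s['eef_pos'],4),np.round(s['force'],2),np.round(s['moment'],3))"
```

```text
[0.5475 0.243  0.1659] [ 1.88 -0.8   2.17] [ 0.226 -0.715  0.039]
[0.5475 0.243  0.1659] [2.38 1.41 2.34] [ 0.241 -0.752 -0.007]
[0.5475 0.243  0.1659] [2.23 1.76 1.77] [ 0.288 -0.829  0.04 ]
[0.5474 0.243  0.1658] [ 1.09 -0.11  1.29] [ 0.288 -0.867 -0.045]
```

There's light contact up and toward the stand, so the far wire is on the peg and the tip is in the hole. I'll loosen the grip and follow the peg down.

Emit:
servo_tool(
  newtons=10,
  moves=[
    {"dx":0.001,"dy":0.0003,"dz":0,"roll":0,"jaw":0},
    {"dx":0,"dy":0,"dz":0,"roll":0,"jaw":0},
    {"dx":0.001,"dy":0.0003,"dz":-0.0015,"roll":0,"jaw":0},
    {"dx":0.001,"dy":0.0003,"dz":-0.0015,"roll":0,"jaw":0},
    {"dx":0.001,"dy":0.0003,"dz":-0.0015,"roll":0,"jaw":0},
    {"dx":0.001,"dy":0.0003,"dz":-0.0015,"roll":0,"jaw":0},
    {"dx":0,"dy":0,"dz":0,"roll":0,"jaw":0},
    {"dx":0,"dy":0,"dz":0,"roll":0,"jaw":0},
    {"dx":0,"dy":0,"dz":0,"roll":0,"jaw":0},
    {"dx":0,"dy":0,"dz":0,"roll":0,"jaw":0},
  ],
)

```text
t: 26.05
eef_pos: [0.5522, 0.2444, 0.1596]
ee_rot: [3.142, 0.0, -2.811]
force: [1.9, 0.5, -0.6]
width: 0.02
gripper_force: 10.0
```

```bash
python3 -c "
from h import *
for i in range(3):
    grab_frame('side');s=get_state();print(np.round(s['eef_pos'],4),np.round(s['force'],2),np.round(s['moment'],3),s['width'])"
```

```text
[0.5522 0.2444 0.1596] [ 1.96  0.4  -0.81] [ 0.363 -0.757  0.027] 0.02008221170902654
[0.5521 0.2443 0.1596] [1.35 0.92 0.18] [ 0.379 -0.833 -0.026] 0.019926692277305678
[0.5522 0.2444 0.1596] [ 2.75  0.64 -0.68] [ 0.403 -0.885  0.019] 0.019614042324766927
```

Emit:
servo_tool(
  newtons=6,
  moves=[
    {"dx":0.001,"dy":0.0003,"dz":-0.0015,"roll":0,"jaw":0},
    {"dx":0.001,"dy":0.0003,"dz":-0.0015,"roll":0,"jaw":0},
    {"dx":0.001,"dy":0.0003,"dz":-0.0015,"roll":0,"jaw":0},
    {"dx":0.001,"dy":0.0003,"dz":-0.0015,"roll":0,"jaw":0},
    {"dx":0.001,"dy":0.0003,"dz":-0.0015,"roll":0,"jaw":0},
    {"dx":0.001,"dy":0.0003,"dz":-0.0015,"roll":0,"jaw":0},
    {"dx":0.001,"dy":0.0003,"dz":-0.0015,"roll":0,"jaw":0},
    {"dx":0.001,"dy":0.0003,"dz":-0.0015,"roll":0,"jaw":0},
    {"dx":0,"dy":0,"dz":0,"roll":0,"jaw":0},
    {"dx":0,"dy":0,"dz":0,"roll":0,"jaw":0},
  ],
)

```text
t: 27.45
eef_pos: [0.5602, 0.2467, 0.1475]
ee_rot: [3.142, 0.0, -2.811]
force: [0.4, 1.1, -0.3]
width: 0.0201
gripper_force: 6.0
```

```bash
python3 -c "
from h import *
for i in range(3):
    grab_frame('side');s=get_state();print(np.round(s['eef_pos'],4),np.round(s['force'],2),np.round(s['moment'],3),s['width'])
s,_=grab_frame('side');b=s[225:385,185:325];H,S,V=np.moveaxis(cv2.cvtColor(b,cv2.COLOR_RGB2HSV).astype(int),-1,0)
m=(H>15)&(H<32)&(S>100)&(V>70);N,L,q,c=cv2.connectedComponentsWithStats(m.astype(np.uint8))
print([(q[k],c[k]) for k in range(1,N) if q[k,4]>4])
cv2.imwrite('/tmp/x.png',s[...,::-1])
"
```

```text
[0.5602 0.2468 0.1476] [0.83 0.25 0.57] [ 0.262 -0.457 -0.018] 0.01960768636892416
[0.5601 0.2467 0.1476] [ 1.56  0.12 -0.34] [ 0.3   -0.421  0.041] 0.01991599841314317
[0.5601 0.2467 0.1476] [ 1.07  0.53 -0.1 ] [ 0.272 -0.5   -0.045] 0.019760203142406604
[(array([83, 30,  9,  7, 30], dtype=int32), array([87.33333333, 32.43333333])), (array([47, 40,  5, 11, 25], dtype=int32), array([49.36, 44.56])), (array([84, 69,  3,  9, 17], dtype=int32), array([85.11764706, 71.88235294]))]
```

Emit:
servo_tool(
  newtons=5,
  moves=[
    {"dx":0.0003,"dy":0.0001,"dz":-0.002,"roll":0,"jaw":0},
    {"dx":0.0004,"dy":0.0001,"dz":-0.002,"roll":0,"jaw":0},
    {"dx":0.0006,"dy":0.0002,"dz":-0.002,"roll":0,"jaw":0},
    {"dx":0.0008,"dy":0.0003,"dz":-0.002,"roll":0,"jaw":0},
    {"dx":0.001,"dy":0.0003,"dz":-0.002,"roll":0,"jaw":0},
    {"dx":0.0012,"dy":0.0004,"dz":-0.002,"roll":0,"jaw":0},
    {"dx":0.0014,"dy":0.0005,"dz":-0.002,"roll":0,"jaw":0},
    {"dx":0.0015,"dy":0.0005,"dz":-0.002,"roll":0,"jaw":0},
    {"dx":0,"dy":0,"dz":0,"roll":0,"jaw":0},
    {"dx":0,"dy":0,"dz":0,"roll":0,"jaw":0},
  ],
)

```text
t: 28.9
eef_pos: [0.5674, 0.2491, 0.1315]
ee_rot: [3.142, 0.0, -2.811]
force: [1.8, 0.2, -0.1]
width: 0.0197
gripper_force: 5.0
```

```bash
python3 v.py v2; python3 -c "
from h import *
for i in range(2):
    grab_frame('side');s=get_state();print(np.round(s['eef_pos'],4),np.round(s['force'],2),np.round(s['moment'],3),s['width'])"
```

```text
[0.56730963 0.24909892 0.13157197] [ 3.14157002e+00  6.79165662e-05 -2.81141879e+00] [ 1.03168186 -0.08357608 -1.02927143] 0.019850468893156194
[0.5673 0.2491 0.1316] [ 1.07  1.28 -0.57] [ 0.258 -0.397 -0.025] 0.01976203687784724
[0.5673 0.2491 0.1316] [ 1.73  0.72 -0.58] [ 0.283 -0.421 -0.011] 0.02002754865178389
```

I'll check that the peg is through the eye by nudging sideways both ways and reading the force.

Emit:
servo_tool(
  newtons=20,
  moves=[
    {"dx":0,"dy":0,"dz":0,"roll":0,"jaw":0},
    {"dx":0,"dy":0,"dz":0,"roll":0,"jaw":0},
    {"dx":-0.0003,"dy":0.001,"dz":0,"roll":0,"jaw":0},
    {"dx":-0.0003,"dy":0.001,"dz":0,"roll":0,"jaw":0},
    {"dx":-0.0003,"dy":0.001,"dz":0,"roll":0,"jaw":0},
    {"dx":-0.0004,"dy":0.001,"dz":0,"roll":0,"jaw":0},
    {"dx":0,"dy":0,"dz":0,"roll":0,"jaw":0},
    {"dx":0,"dy":0,"dz":0,"roll":0,"jaw":0},
    {"dx":0,"dy":0,"dz":0,"roll":0,"jaw":0},
    {"dx":0,"dy":0,"dz":0,"roll":0,"jaw":0},
  ],
)

```text
t: 30.35
eef_pos: [0.5663, 0.2525, 0.1317]
ee_rot: [-3.141, 0.0, -2.812]
force: [2.5, -4.6, 1.1]
width: 0.0194
gripper_force: 20.0
```

Emit:
servo_tool(
  moves=[
    {"dx":0.0003,"dy":-0.001,"dz":0,"roll":0,"jaw":0},
    {"dx":0.0003,"dy":-0.001,"dz":0,"roll":0,"jaw":0},
    {"dx":0.0003,"dy":-0.001,"dz":0,"roll":0,"jaw":0},
    {"dx":0.0004,"dy":-0.001,"dz":0,"roll":0,"jaw":0},
    {"dx":0.0003,"dy":-0.001,"dz":0,"roll":0,"jaw":0},
    {"dx":0.0003,"dy":-0.001,"dz":0,"roll":0,"jaw":0},
    {"dx":0.0003,"dy":-0.001,"dz":0,"roll":0,"jaw":0},
    {"dx":0.0004,"dy":-0.001,"dz":0,"roll":0,"jaw":0},
    {"dx":0,"dy":0,"dz":0,"roll":0,"jaw":0},
    {"dx":0,"dy":0,"dz":0,"roll":0,"jaw":0},
  ],
)

```text
t: 31.6
eef_pos: [0.5686, 0.2472, 0.1318]
ee_rot: [3.139, 0.002, -2.81]
force: [-3.3, 8.8, -0.3]
width: 0.0197
gripper_force: 20.2
```

The peg resists both ways, so it's through the eye. I'll recentre and release.

Emit:
servo_tool(
  newtons=6,
  moves=[
    {"dx":-0.0003,"dy":0.001,"dz":0,"roll":0,"jaw":0},
    {"dx":-0.0003,"dy":0.001,"dz":0,"roll":0,"jaw":0},
    {"dx":-0.0003,"dy":0.001,"dz":0,"roll":0,"jaw":0},
    {"dx":-0.0004,"dy":0.001,"dz":0,"roll":0,"jaw":0},
    {"dx":-0.0003,"dy":0.0007,"dz":0,"roll":0,"jaw":0},
    {"dx":0,"dy":0,"dz":0,"roll":0,"jaw":0},
    {"dx":0,"dy":0,"dz":0,"roll":0,"jaw":0.25},
    {"dx":0,"dy":0,"dz":0,"roll":0,"jaw":0.32},
    {"dx":0,"dy":0,"dz":0,"roll":0,"jaw":0.45},
    {"dx":0,"dy":0,"dz":0,"roll":0,"jaw":0.6},
  ],
)

```text
t: 32.85
eef_pos: [0.5669, 0.2498, 0.1315]
ee_rot: [-3.142, -0.0, -2.811]
force: [-0.8, -0.5, -0.2]
width: 0.0429
gripper_force: 0.0
```

Emit:
servo_tool(
  moves=[
    {"dx":0,"dy":0,"dz":0,"roll":0,"jaw":0.75},
    {"dx":0,"dy":0,"dz":0,"roll":0,"jaw":0.8},
    {"dx":0,"dy":0,"dz":0,"roll":0,"jaw":0.8},
    {"dx":0,"dy":0,"dz":0,"roll":0,"jaw":0.8},
    {"dx":0,"dy":0,"dz":0.005,"roll":0,"jaw":0.8},
    {"dx":0,"dy":0,"dz":0.01,"roll":0,"jaw":0.8},
    {"dx":0,"dy":0,"dz":0.015,"roll":0,"jaw":0.8},
    {"dx":0,"dy":0,"dz":0.02,"roll":0,"jaw":0.8},
    {"dx":0,"dy":0,"dz":0.03,"roll":0,"jaw":0.8},
    {"dx":0,"dy":0,"dz":0.03,"roll":0,"jaw":0.8},
  ],
)

```text
t: 34.1
eef_pos: [0.5671, 0.2498, 0.2438]
ee_rot: [3.141, 0.001, -2.811]
force: [-0.4, -0.4, 0.2]
width: 0.0702
gripper_force: 0.0
```

Emit:
servo_tool(
  moves=[
    {"dx":-0.01,"dy":-0.03,"dz":0.02,"roll":0,"jaw":0.8},
    {"dx":-0.01,"dy":-0.03,"dz":0.01,"roll":0,"jaw":0.8},
    {"dx":-0.01,"dy":-0.03,"dz":0,"roll":0,"jaw":0.8},
    {"dx":-0.01,"dy":-0.03,"dz":0,"roll":0,"jaw":0.8},
    {"dx":-0.01,"dy":-0.03,"dz":0,"roll":0,"jaw":0.8},
    {"dx":-0.01,"dy":-0.03,"dz":0,"roll":0,"jaw":0.8},
    {"dx":0,"dy":-0.03,"dz":0,"roll":0,"jaw":0.8},
    {"dx":0,"dy":0,"dz":0,"roll":0,"jaw":0.8},
    {"dx":0,"dy":0,"dz":0,"roll":0,"jaw":0.8},
    {"dx":0,"dy":0,"dz":0,"roll":0,"jaw":0.8},
  ],
)

```text
t: 35.35
eef_pos: [0.507, 0.0402, 0.2716]
ee_rot: [3.142, 0.0, -2.811]
force: [-0.0, 0.3, -0.3]
width: 0.0703
gripper_force: 0.0
```

```bash
python3 v.py v3; python3 g.py
```

```text
[0.50703149 0.04032214 0.27148094] [ 3.14156239e+00 -1.72448397e-04 -2.81066430e+00] [0.34215312 0.06141395 0.12663448] 0.07021016064337042
red 774 along mean 0.6329 [0.6285 0.6371] lat [-0.043  -0.0276] fit slope [-0.026  0.632]
   -0.0439 0.6331
   -0.0397 0.6331
   -0.0355 0.6328
   -0.0314 0.6329
or 563 along mean 0.6842 [0.6823 0.6865] lat [-0.0651 -0.0482] fit slope [0.012 0.685]
   -0.0657 0.6841
   -0.0611 0.6841
   -0.0566 0.6845
   -0.0521 0.6841
35.6 [0.507  0.0402 0.2715] [ 0.87 -0.11 -0.18]
```

View pics/v3.png

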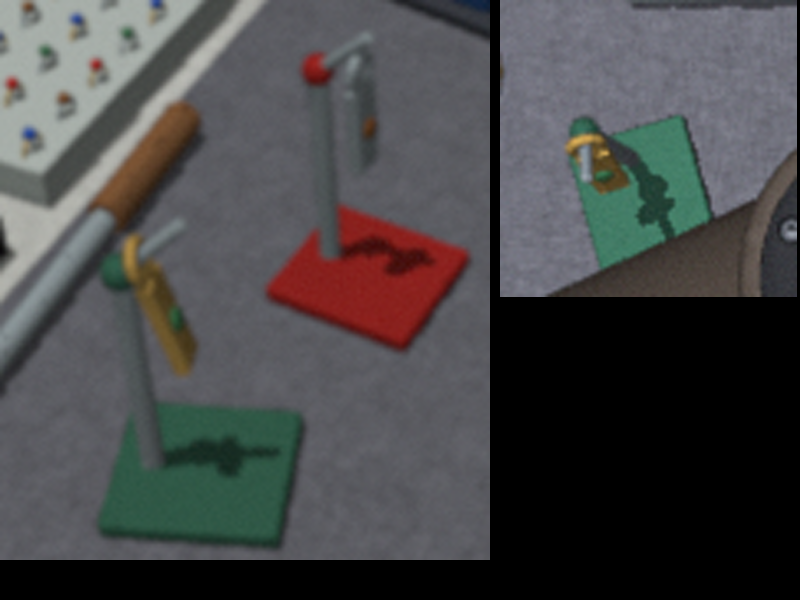

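The pendant hangs on the green peg with its eye against the ball, eye at (135,258) and tail at (187,372) in the side crop. It looks tilted, so I'll measure the angle.

```bash
cat > tl.py <<'E'
from h import *
D=[grab_frame('side') for _ in range(4)];T=[grab_frame('top') for _ in range(4)]
def gold(n,F,box):
    p=F[-1][0];d=F[-1][1];H,S,V=np.moveaxis(cv2.cvtColor(p,cv2.COLOR_RGB2HSV).astype(int),-1,0)
    m=np.zeros(H.shape,bool);y0,y1,x0,x1=box;m[y0:y1,x0:x1]=1
    m&=(H>14)&(H<33)&(S>100)&(V>60)&(d>0);P=cloud(n,d)[m];P=P[(P[:,2]>.04)&(P[:,2]<.2)];return P,np.argwhere(m)[:,::-1]
w=np.array([.9455,.3256,0]);nn=np.array([-.3256,.9455,0]);o=np.array([.615,.2666,.145])
for n,F,b in(('side',D,(285,340,205,245)),('top',T,(200,235,190,220))):
    P,px=gold(n,F,b);q=np.c_[(P-o)@w,(P-o)@nn,P[:,2]];print(n,len(P),px.mean(0))
    q=q[np.argsort(q[:,2])]
    for c in np.array_split(q,6):print('  ',np.median(c,0).round(4))
    v=np.linalg.svd(q-np.median(q,0))[2][0];print('axis',v.round(3),'tilt',np.degrees(np.arccos(abs(v[2]))))
def near(p1,p2):
    (o,d),(q,f)=p1,p2;k=np.linalg.lstsq(np.c_[d,-f],q-o,rcond=None)[0];a,b=o+k[0]*d,q+k[1]*f;return (a+b)/2,np.linalg.norm(a-b)
S=lambda x,y:ray('side',185+(x+.5)/3.5-.5,225+(y+.5)/3.5-.5);U=lambda x,y:ray('top',175+(x-500+.5)/3.3-.5,170+(y+.5)/3.3-.5)
e,r1=near(S(134,262),U(587,149));t,r2=near(S(176,322),U(606,176));print(e,r1,'stone',t,r2)
v=e-t;print('tilt',np.degrees(np.arccos(v[2]/np.linalg.norm(v))),np.linalg.norm(v)); print('eye in stand',((e-o)@w).round(4),((e-o)@nn).round(4),(e-o)[2].round(4),get_state()['t'])
E
python3 tl.py
```

```text
side 274 [229.60071942 311.82374101]
   [-0.027  0.01   0.1  ]
   [-0.0233  0.01    0.1118]
   [-0.0196  0.009   0.1278]
   [-0.0169  0.0073  0.1382]
   [-0.0142  0.0039  0.1464]
   [-0.0091  0.0061  0.1605]
axis [ 0.276 -0.058  0.959] tilt 16.379889023044587
top 127 [204.75      218.1953125]
   [-0.0275 -0.0006  0.1   ]
   [-0.024  -0.0061  0.115 ]
   [-0.0188 -0.0047  0.132 ]
   [-0.0147 -0.0053  0.1435]
   [-0.0103 -0.0062  0.1566]
   [-0.0082 -0.0011  0.1619]
axis [ 0.293 -0.029  0.956] tilt 17.147207913347152
[0.60593492 0.2630691  0.15159511] 0.0035666952731989903 stone [0.59293649 0.25892105 0.11435958] 0.0005053684628880683
tilt 20.124391957652268 0.03965665571631023
eye in stand -0.0097 -0.0004 0.0066 36.0
```

```bash
python3 -c "
from station import *
print(job_done())"
```

```text
the job is handed in; nothing more can be done
None
```

I pulled the pendant until the pointer was level with the marker (within about 1 mm by camera), held it over 2 s and eased it home; it now hangs by its eye on the green peg, tilted about 17–20°, and the job is handed in at about 36 s with no verdict returned.

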